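# Load a sanding block into the spring-lift dispenser

### The job

Put the loose cork sanding block into the spring-lift dispenser: lay it flat, the same way up as it lies now, lengthwise between the guides on top of the block already in there. Press it straight down against the spring until the catches at both ends snap out over its top, then let go, so that both blocks stay held down, level, under the catches.

Things in the scene. Friction and masses are not known exactly. Their poses are not given: they have to be found in the camera images.
- spare_block: Loose cork sanding block, tan, reddish-brown abrasive paper under it: 62 mm wide (x), 113 long (y), 31 high, 80 g. It lies flat on the worktop beside a dark red-brown hardwood offcut (40x130x30 mm) and a flat tape roll (96 mm across), in any order. Origin: centre of its underside, z up.
- dispenser: Fixed; wooden plinth 110 (x) by 224 (y) by 40 mm high; smooth aluminium guides round a well 78 (x) by 130 (y), blocks lie along y. Origin: centre of plinth's underside, on the well's axis. Guides upright to z 150 mm, flared out 14 mm to the top at z 182. Long sides open over the middle 90 mm, for fingers. At each y end a spring catch, 25 mm into the well, underside at z 120, sloped above to z 150.
- loaded_block: A like block (62x113x31 mm) already in the dispenser, its top under the catches at dispenser z 120 mm. Origin: centre of its underside. A block laid in above it rests on the catch slopes, underside about z 137, top 168; pressed (up to 20 N) it pushes the catches aside, and they snap out over it once its top is below z 120. The pile can go some 8 mm lower, to a stop.
- platform (a joint): Depth (m, positive down) to which the sprung platform under the pile has sunk: about 0 with one block under the catches, 0.031 with two, stop at 0.040. Its spring pushes up with about 6 N at 0 and 9 N at 0.031, lifting the pile against the catches.
Mind the look-alikes: they are no part of the job. What is shaped like the spare_block but green is not meant.

How it is judged:
By the outcome, as a careful person would: the job done as asked, in the order asked, and still so for the second after the job is handed in, with the robot touching nothing.
It also fails if it takes over 45 s, if anything falls off the work surface, if the arm or the gripper's body presses on something with over 40 N, if the wrist force passes 120 N, or if a joint passes its speed limit or range.

### The arm

A 6-joint arm with a two-finger parallel gripper is mounted at the origin on a cart in front of the work surface, level with it; the furniture and walls round the work are solid. World frame = base frame: x ahead of the robot, y to its left, z up, the work surface at z = 0. Lengths are in m, angles in rad, forces in N, time in s.
With the tool pointing down it reaches from about 0.225 to 0.875 m from the base axis. Payload 3.4 kg.
Tool frame: the origin (TCP) lies at the very end of the fingers, on their centre line; the grasp point (between the pads) lies 19 mm behind it; z points along the fingers, y is the line along which they close (so a half turn about z gives the same grasp; the last joint's range is limited). The gripper opens to 85 mm and grips with 20 to 120 N. Pads are 22 mm wide; open, the fingers measure 114 mm over their backs; the gripper's body (76 mm by 85 mm) begins 54 mm behind the grasp point. The pads swing forward as they close: fully open they stand 13 mm farther back than shut.
Start: joints at [-1.284, 0.276, 1.505, -0, 1.361, -0.121], TCP at [0.228, -0.528, 0.231] pointing down, gripper open.
Joint ranges: [-2.89, 2.89], [-0.75, 2.08], [0.22, 2.7], [-1.18, 4.32], [0.11, 2.71], [-2.7, 2.7]. Speed limits (rad/s): [2.57, 2.57, 3.14, 3.14, 3.14, 3.14].

### API

Orientations are given as a unit quaternion [w, x, y, z].
In Python, from rig import readout, vision, manip gives the robot as it stands.
- The arm moves only by the shell command python3 -m handwheel 'ROWS' [FORCE]. ROWS is JSON, a list of rows, each a list of 3 entries, a list of its own where there are three numbers: the shift along the tool's x, y, z in mm, then the turn, a rotation vector about the tool's x, y, z in units of 6 degrees (1.0 is 6 degrees), then the closure, from -1 (fully open) to 1 (shut), so that 0 is half open. A call has 1 to 20 rows; each row shifts and turns the commanded pose from where the row before left it, along the tool's axes as they then stand; what a row does not reach is not made up. A row lasts 1/8 s, in which the tool goes at most 62.5 mm and 10.7 degrees, less where a joint would pass 70% of its speed; a pose out of reach is approached as far as the arm can. A call is refused whole if a number of a shift passes 62.5 or a number of a turn 1, either way. A call with a gripper value outside its range is refused whole. The fingers move at their own pace and stop on an object; FORCE is the grip in N (left out, the last holds). Time passes only in rows, so rows that do not move let the fingers close. It gives the time, the measured TCP pose, the force, the opening and the grip force at its end, in the units of the state.
- readout.get_state(): the state, without advancing time (a new reading comes with each control period).
- vision.get_image(name): name is "scene" or "top" or "wrist"; returns the picture (480x640x3 uint8, blue, green, red); there is no depth.
- vision.camera_params(name): a dict with "intrinsics" (3x3 intrinsics, pixels), "rvec" (rotation vector, rad) and "tvec" (3), from world to camera coordinates, as OpenCV has them; the wrist camera has in their place "hand_eye" (4x4, takes a point from camera to tool coordinates, whose origin is the TCP and whose axes are the flange's). Camera axes: x right, y down, z forward; pixel columns grow to the right and rows downward; lengths in m; the calibration is good to about 2 mm. A picture is of the moment at which its call begins: read the wrist's pose just before it. camera_params takes no time and is no camera call.
- manip.sign_off(): hands the job in; it is judged then, once.
The state is a dict: "clock": time; "qpos": joint angles; "qd": joint speeds; "effort": joint torques, N m; "position": TCP position; "ee_rot": TCP orientation; "contact_force": force on the tool from outside, world axes, zero at the start; "moment": the same for the moment, N m; "width": finger opening in m; "gripper_force": force on a finger pad.
Only numpy, scipy, OpenCV 4.12 (cv2) and the standard library are available. Lean on these libraries where they do the work, as an engineer would, in place of code of your own. Each camera call takes 0.05 s, during which the arm holds its last target. There are 200 camera calls.

## Working session

There is one attempt and no reset: what is moved stays moved. The work goes in short steps, Python scripts to look and compute and a shell command to move; the robot and the scene stay as the last step left them, time stands still between calls to the robot, and variables do not carry over. Pictures are saved under pics/ and viewed, at most 10 in all, crops included, and the job is handed in when it is done.

```bash
mkdir -p pics; cat > h.py <<'E'
import numpy as np, cv2
from rig import readout, vision, manip
from scipy.spatial.transform import Rotation as R
def cam(n, st=None):
    p=vision.camera_params(n); K=np.array(p["intrinsics"])
    if "rvec" in p:
        Rm=cv2.Rodrigues(np.array(p["rvec"],float))[0]; t=np.array(p["tvec"],float).ravel()
        return K,Rm.T,-Rm.T@t
    q=st["ee_rot"]; Rt=R.from_quat([q[1],q[2],q[3],q[0]]).as_matrix(); H=np.array(p["hand_eye"])
    return K,Rt@H[:3,:3],Rt@H[:3,3]+np.array(st["position"])
def onz(c,uv,z):
    K,Rw,C=c; uv=np.atleast_2d(np.array(uv,float))
    d=(Rw@np.linalg.inv(K)@np.c_[uv,np.ones(len(uv))].T).T
    return C+d*((z-C[2])/d[:,2])[:,None]
def proj(c,P):
    K,Rw,C=c; x=(K@Rw.T@(np.atleast_2d(P)-C).T).T; return x[:,:2]/x[:,2:]
E
python3 - <<'E'
from h import *
s=readout.get_state(); print(s)
for n in("scene","top"):
    im=vision.get_image(n); cv2.imwrite(f"pics/{n}0.png",im); print(n,cam(n)[2])
E
```

```text
{'clock': 0.0, 'qpos': array([-1.28401585e+00,  2.76574523e-01,  1.50615183e+00, -2.06960886e-05,
        1.36070914e+00, -1.21015614e-01]), 'qd': array([-0.00064913,  0.00119749, -0.00017248,  0.00043229, -0.00211341,
        0.00065292]), 'effort': array([ 1.37004445e-03, -4.16758347e+01, -2.45805466e+01,  1.56638480e-04,
        1.10802168e-02,  1.07920721e-05]), 'position': array([ 0.22786248, -0.52733104,  0.23044395]), 'ee_rot': array([-9.17417005e-04,  9.79283857e-01,  2.02490194e-01, -8.63657282e-05]), 'contact_force': array([-0.7052179 ,  0.29087879, -0.75282341]), 'moment': array([-0.1170245 , -0.03229681, -0.01009881]), 'gripper_force': 0.0, 'width': 0.08563097768668845}
scene [0.1044053  0.77894333 0.64296249]
top [0.41865982 0.02521524 1.59942614]
```

View pics/top0.png

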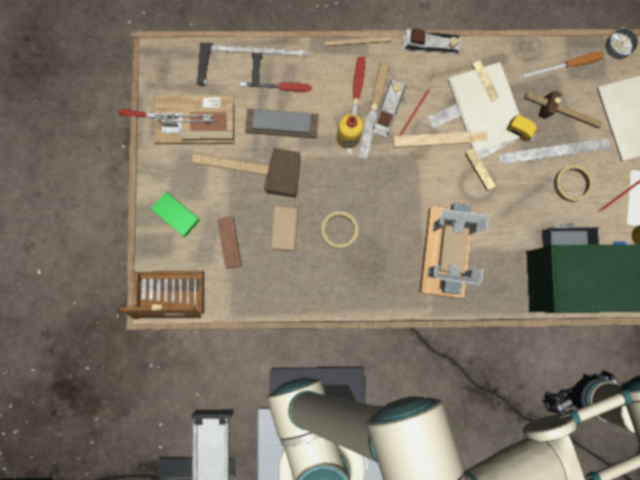

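View pics/scene0.png

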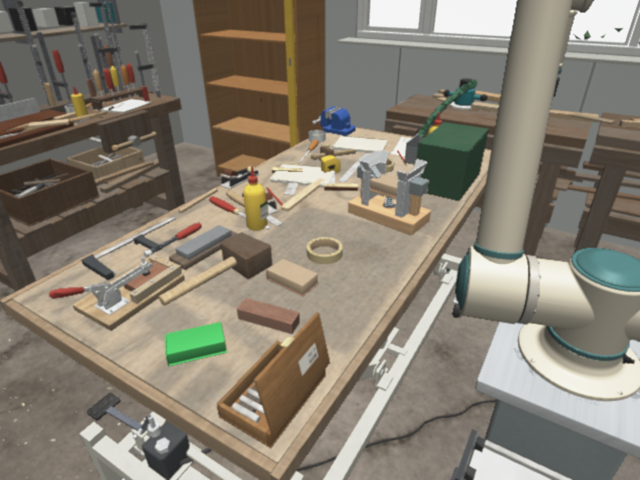

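The top view shows a tan block at (285,228), a red-brown offcut at (229,242), a green block at (175,214), tape rolls at (340,229) and (574,183), and the dispenser at (455,248) with its loaded block inside. The scene view shows the tan block at (292,276). Only the tan one beside the offcut and roll fits the description. I'll measure it and confirm it in a crop.

```bash
python3 - <<'E'
from h import *
im=cv2.imread("pics/top0.png"); c=cam("top")
hsv=cv2.cvtColor(im,cv2.COLOR_BGR2HSV)
print("hsv block",hsv[228,285],"bench",hsv[228,310],hsv[265,285],"plinth",hsv[270,432], "offcut",hsv[242,229])
def seg(box,m,z,name):
    x0,y0,x1,y1=box; mm=np.zeros_like(m); mm[y0:y1,x0:x1]=m[y0:y1,x0:x1]
    mm=cv2.morphologyEx(mm,cv2.MORPH_OPEN,np.ones((3,3)))
    cs,_=cv2.findContours(mm,cv2.RETR_EXTERNAL,cv2.CHAIN_APPROX_NONE); k=max(cs,key=cv2.contourArea)
    P=onz(c,k.reshape(-1,2),z)[:,:2]; r=cv2.minAreaRect((P*1000).astype(np.float32)); print(name,k.reshape(-1,2).min(0),k.reshape(-1,2).max(0),r)
ref=hsv[222:236,279:291].reshape(-1,3).astype(float); mu,sd=ref.mean(0),ref.std(0); print(mu,sd)
lab=cv2.cvtColor(im,cv2.COLOR_BGR2LAB).astype(float); ml=lab[222:236,279:291].reshape(-1,3).mean(0)
m=((np.linalg.norm(lab-ml,axis=2)<16)*255).astype(np.uint8)
seg((260,195,312,262),m,0.031,"spare")
mp=lab[268:274,430:434].reshape(-1,3).mean(0)
m2=((np.linalg.norm(lab-mp,axis=2)<40)&(hsv[...,1]>100))*255
seg((410,195,500,310),m2.astype(np.uint8),0.04,"plinth")
a=cv2.resize(im[190:310,150:320],None,fx=4,fy=4,interpolation=cv2.INTER_CUBIC)[:,:400]
a=cv2.resize(im[195:265,260:320],None,fx=6,fy=6,interpolation=cv2.INTER_CUBIC)
b=cv2.resize(im[195:305,410:495],None,fx=5,fy=5,interpolation=cv2.INTER_CUBIC)
o=np.zeros((560,800,3),np.uint8); o[:a.shape[0],:a.shape[1]]=a; o[:b.shape[0],370:370+b.shape[1]]=b; cv2.imwrite("pics/crop1.png",o)
E
```

```text
hsv block [ 19  68 190] bench [ 19  52 146] [ 18  44 150] plinth [15 14 74] offcut [ 11  95 145]
[ 18.0952381   70.07142857 188.98809524] [0.55889022 1.5795246  1.51574316]
spare [272 207] [295 248] ((607.01171875, 89.94383239746094), (55.86539077758789, 105.4007339477539), 85.4872817993164)Traceback (most recent call last):
  File "<stdin>", line 16, in <module>
  File "<stdin>", line 8, in seg
ValueError: max() iterable argument is empty
```

```bash
python3 - <<'E'
from h import *
im=cv2.imread("pics/top0.png")
a=cv2.resize(im[195:265,260:320],None,fx=6,fy=6,interpolation=cv2.INTER_CUBIC)
b=cv2.resize(im[195:305,410:495],None,fx=5,fy=5,interpolation=cv2.INTER_CUBIC)
o=np.zeros((560,800,3),np.uint8); o[:a.shape[0],:a.shape[1]]=a; o[:b.shape[0],370:370+b.shape[1]]=b; cv2.imwrite("pics/crop1.png",o)
E
```

```text
(no output)
```

View pics/crop1.png

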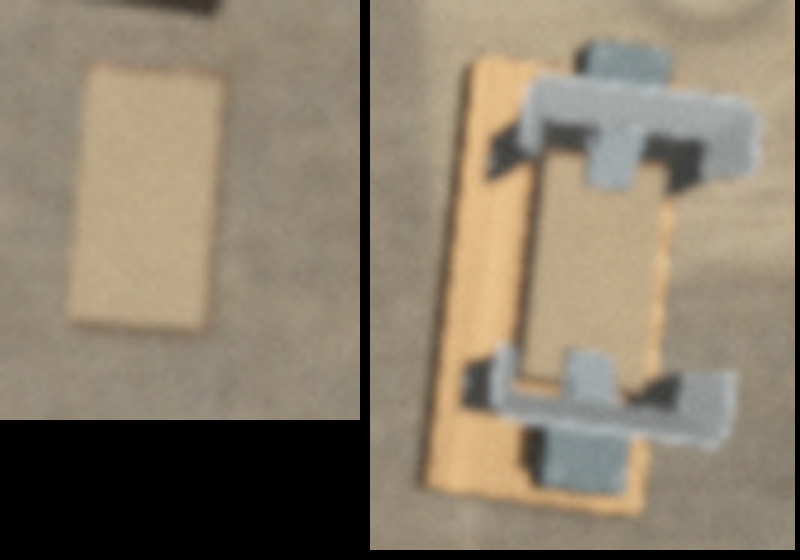

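Crop: the tan block (left, top-view centre (284,228)) is confirmed as the spare, with its face up. The dispenser's plinth corners lie at about (430.4,206.6), (421.6,292) and (463.6,297.6).

```bash
python3 - <<'E'
from h import *
c=cam("top")
P=onz(c,[[430.4,206.6],[421.6,292],[463.6,297.6]],.04)*1000
print(P.round(1), np.linalg.norm(P[0]-P[1]),np.linalg.norm(P[2]-P[1]), "centre",(P[0]+P[2])/2)
d=P[0]-P[1]; print("axis deg",np.degrees(np.arctan2(d[1],d[0])))
# spare corners
q=np.array([[90,65],[222,70],[206,328],[70,322]])/6+[260,195]
Q=onz(c,q-.4,.031)*1000; print("spare",Q.mean(0),np.degrees(np.arctan2(*(Q[0]-Q[3])[1::-1])), np.linalg.norm(Q[0]-Q[3]),np.linalg.norm(Q[0]-Q[1]))
s=readout.get_state(); Rt=R.from_quat(np.roll(s["ee_rot"],-1)).as_matrix(); print(Rt.round(3))
print("hand_eye",vision.camera_params("wrist"))
tgt=Q.mean(0)+[0,0,150]; print("move tool mm",Rt.T@(tgt-np.array(s["position"])*1000))
E
```

```text
[[ 656.5 -286.7   40. ]
 [ 438.9 -257.6   40. ]
 [ 423.7 -363.4   40. ]] 219.53139365742547 106.88180550531834 centre [ 540.13909595 -325.05532677   40.        ]
axis deg -7.606395190365467
spare [607.80012206  88.64231687  31.        ] -4.5659006501725825 110.69800755582186 56.55277231678834
[[ 0.918  0.397 -0.   ]
 [ 0.397 -0.918  0.002]
 [ 0.    -0.002 -1.   ]]
hand_eye {'intrinsics': array([[392.04651021,   0.        , 318.06494692],
       [  0.        , 392.04651021, 244.85198606],
       [  0.        ,   0.        ,   1.        ]]), 'hand_eye': array([[-2.33022972e-04, -9.65064870e-01, -2.62010958e-01,
         6.56288328e-02],
       [ 9.99999961e-01, -1.85022062e-04, -2.07871732e-04,
        -9.41874290e-04],
       [ 1.52131899e-04, -2.62010996e-01,  9.65064876e-01,
        -1.42347506e-01],
       [ 0.00000000e+00,  0.00000000e+00,  0.00000000e+00,
         1.00000000e+00]])}
move tool mm [ 593.05781587 -414.78091791   50.32945474]
```

```bash
python3 -m handwheel '[[[0,0,-17],[0,0,0.86],-1],[[0,0,-17],[0,0,0.86],-1],[[0,0,-17],[0,0,0.86],-1],[[0,0,-17],[0,0,0.86],-1],[[0,0,-17],[0,0,0.86],-1],[[0,0,-17],[0,0,0.87],-1],[[35,-30,0],[0,0,0],-1],[[35,-30,0],[0,0,0],-1],[[35,-30,0],[0,0,0],-1],[[35,-30,0],[0,0,0],-1],[[35,-30,0],[0,0,0],-1],[[35,-30,0],[0,0,0],-1],[[35,-30,0],[0,0,0],-1],[[35,-30,0],[0,0,0],-1],[[0,0,0],[0,0,0],-1],[[0,0,0],[0,0,0],-1]]' 40
python3 - <<'E'
from h import *
import pickle
s=readout.get_state(); im=vision.get_image("wrist"); cv2.imwrite("pics/w1.png",im); pickle.dump(s,open("w1.pkl","wb"))
E
```

```text
clock: 2.1
position: [0.537, -0.3274, 0.3327]
ee_rot: [0.0, 0.998, -0.067, -0.001]
contact_force: [0.6, -0.7, -0.4]
width: 0.0851
gripper_force: 0.0
```

View pics/w1.png

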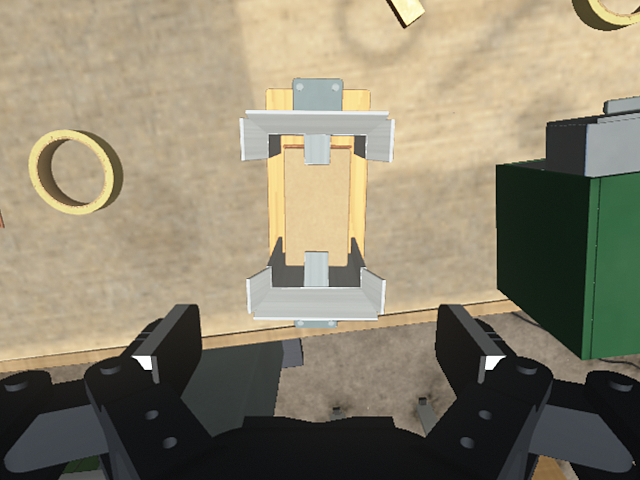

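The wrist view shows the dispenser centrally: the catch tips at about (317,164) and (316,252), the far plinth corners at (267,89) and (370,89), and the guide flare ends at (241,161), (393,161), (247,280) and (384,275).

```bash
cat > m.py <<'E'
from h import *
import pickle
s=pickle.load(open("w1.pkl","rb")); c=cam("wrist",s)
im=cv2.imread("pics/w1.png")
def sh(n,uv,z): 
    P=onz(c,uv,z)*1000; print(n,P[:,:2].round(1).tolist(),"mean",P.mean(0)[:2].round(1)); return P
t=sh("tips",[[317,164.5],[316,251.5]],.121); d=t[0]-t[1]; print("axis",np.degrees(np.arctan2(d[1],d[0])),np.linalg.norm(d))
f=sh("flares",[[241,161],[393,161],[247,280],[384,275]],.182)
m=(f[0]+f[1]-f[2]-f[3])/2;print("axis",np.degrees(np.arctan2(m[1],m[0])))
p=sh("plinth far",[[267,89],[370,89]],.04); 
b=sh("loaded far",[[284.5,148],[352,148]],.12)
# inner wall of well at z .182? top rims
print(s["position"],np.degrees(R.from_quat(np.roll(s["ee_rot"],-1)).as_euler("xyz")))
E
python3 m.py
```

```text
tips [[579.4, -331.6], [499.9, -319.9]] mean [ 539.6 -325.8]
axis -8.365810069046393 80.31988237398392
flares [[593.2, -277.5], [578.3, -387.8], [501.4, -265.1], [491.1, -373.4]] mean [ 541.  -325.9]
axis -8.509557864792631
plinth far [[657.3, -289.6], [643.1, -395.5]] mean [ 650.2 -342.6]
loaded far [[597.2, -305.2], [589.3, -364.0]] mean [ 593.3 -334.6]
[ 0.53700339 -0.32739252  0.33274418] [ 1.79989822e+02  9.42318658e-02 -7.64071433e+00]
```

```bash
python3 -m handwheel '[[[1.5,-42,0],[0,0,0],-1],[[1.5,-42,0],[0,0,0],-1],[[1.5,-42,6],[0,0,0],-1],[[1.5,-42,12],[0,0,0],-1],[[1.5,-42,12],[0,0,0],-1],[[1.5,-42,12],[0,0,0],-1],[[1.5,-42,12],[0,0,0],-1],[[1.5,-42,12],[0,0,0],-1],[[1.5,-42,12],[0,0,0],-1],[[1.5,-42,12],[0,0,-0.5],-1],[[0,0,10],[0,0,0],-1],[[0,0,0],[0,0,0],-1]]' 40
cat > spare.py <<'E'
from h import *
import sys
s=readout.get_state(); im=vision.get_image("wrist"); c=cam("wrist",s); cv2.imwrite("pics/"+sys.argv[1],im)
lab=cv2.cvtColor(im,cv2.COLOR_BGR2LAB).astype(float)
u,v=proj(c,[.6078,.0886,.031])[0].astype(int); ml=lab[v-10:v+10,u-10:u+10].reshape(-1,3).mean(0)
m=((np.linalg.norm(lab-ml,axis=2)<14)*255).astype(np.uint8)
m=cv2.morphologyEx(m,cv2.MORPH_OPEN,np.ones((5,5)))
cs,_=cv2.findContours(m,cv2.RETR_EXTERNAL,cv2.CHAIN_APPROX_NONE); k=[x for x in cs if cv2.pointPolygonTest(x,(float(u),float(v)),False)>=0][0]
r=cv2.minAreaRect((onz(c,k.reshape(-1,2),.031)[:,:2]*1000).astype(np.float32)); print((u,v),k.reshape(-1,2).min(0),k.reshape(-1,2).max(0),r)
q=cv2.boxPoints(r); print(proj(c,np.c_[q/1000,[.031]*4]).round())
Rt=R.from_quat(np.roll(s["ee_rot"],-1)); print("yaw",Rt.as_euler("xyz",True),"tool delta",Rt.inv().apply(np.r_[r[0],0]-np.array(s["position"])*1000))
E
python3 spare.py w2.png
```

```text
clock: 3.65
position: [0.6075, 0.0855, 0.2325]
ee_rot: [0.001, 0.999, -0.041, -0.001]
contact_force: [-0.4, -0.8, 0.8]
width: 0.0851
gripper_force: 0.0
(np.int64(314), np.int64(213)) [280 154] [346 273] ((606.0726928710938, 90.56626892089844), (57.31483459472656, 107.57613372802734), 85.11988830566406)
[[344. 273.]
 [346. 154.]
 [279. 154.]
 [282. 273.]]
yaw [ 1.79920623e+02  1.12360874e-01 -4.73131278e+00] tool delta [ -1.38457813  -5.28813276 232.49652557]
```

View pics/w2.png

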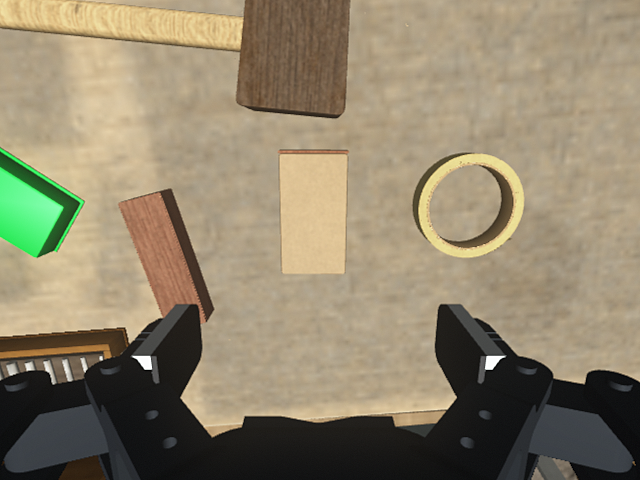

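The block is centred at about (313,214), unobstructed, with the offcut at (167,255) and the roll at (468,205) clear of the fingers. I'll grasp it now.

```bash
python3 -m handwheel '[[[-1.4,-5.3,30],[0,0,0],-1],[[0,0,40],[0,0,0],-1],[[0,0,45],[0,0,0],-1],[[0,0,40],[0,0,0],-1],[[0,0,35],[0,0,0],-1],[[0,0,20],[0,0,0],-1],[[0,0,10],[0,0,0],-1],[[0,0,5],[0,0,0],-1],[[0,0,0],[0,0,0],-0.2],[[0,0,0],[0,0,0],0.2],[[0,0,0],[0,0,0],0.5],[[0,0,0],[0,0,0],1],[[0,0,0],[0,0,0],1],[[0,0,0],[0,0,0],1]]' 60
```

```text
clock: 5.45
position: [0.6084, 0.0923, 0.0096]
ee_rot: [0.0, 0.999, -0.041, 0.001]
contact_force: [-0.8, 0.1, 6.9]
width: 0.0603
gripper_force: 67.5
```

```bash
python3 -m handwheel '[[[0,0,-10],[0,0,0],1],[[0,0,-25],[0,0,0],1],[[0,0,-40],[0,0,0],1],[[0,0,-45],[0,0,0],1],[[0,0,-45],[0,0,0],1],[[0,0,-40],[0,0,0],1],[[0,0,-25],[0,0,0],1],[[0,0,0],[0,0,0],1],[[0,0,0],[0,0,0],1]]' 60
python3 - <<'E'
from h import *
s=readout.get_state(); im=vision.get_image("wrist"); c=cam("wrist",s); cv2.imwrite("pics/w3.png",im)
Rt=R.from_quat(np.roll(s["ee_rot"],-1)); print(Rt.as_euler("xyz",True)); p=np.array(s["position"])*1000
yaw=np.radians(-8.0); x=np.array([np.cos(yaw),np.sin(yaw),0]); y=np.array([np.sin(yaw),-np.cos(yaw),0])
d=np.array([540,-326,0])-p; print("delta in tool at -8deg",d@x,d@y)
E
```

```text
clock: 6.58
position: [0.6064, 0.0923, 0.2369]
ee_rot: [0.0, 0.999, -0.041, -0.001]
contact_force: [0.4, -0.5, -0.1]
width: 0.0602
gripper_force: 66.7
[ 1.79978146e+02  1.42293204e-01 -4.65067962e+00]
delta in tool at -8deg -7.52952070501017 423.50389520422294
```

View pics/w3.png

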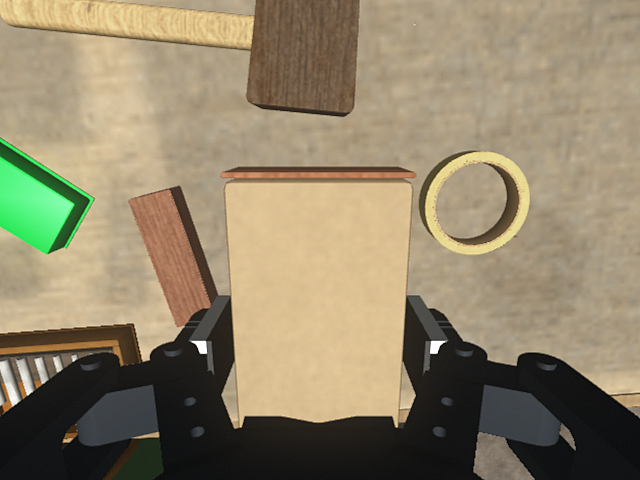

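The wrist view shows the block held level and square: its far top edge is at row 181, sides at columns 225 and 412. I'll check its offset in the hand.

```bash
python3 - <<'E'
from h import *
p=vision.camera_params("wrist"); H=np.array(p["hand_eye"]); K=np.array(p["intrinsics"])
for z in(-.0215,-.024):
  P=[]
  for uv in([226,181],[411,181],[318,181]):
    d=H[:3,:3]@np.linalg.inv(K)@[*uv,1]; o=H[:3,3]; P.append((o+d*(z-o[2])/d[2])*1000)
  print(np.round(P,1))
E
```

```text
[[ 52.7 -28.8 -21.5]
 [ 52.7  27.8 -21.5]
 [ 52.7  -0.6 -21.5]]
[[ 52.9 -28.2 -24. ]
 [ 52.9  27.2 -24. ]
 [ 52.9  -0.6 -24. ]]
```

```bash
python3 -m handwheel '[[[0,0,0],[0,0,0.56],1],[[-0.6,20,0],[0,0,0],1],[[-0.6,40,0],[0,0,0],1],[[-0.6,45,0],[0,0,0],1],[[-0.6,50,0],[0,0,0],1],[[-0.6,50,0],[0,0,0],1],[[-0.6,50,0],[0,0,0],1],[[-0.6,50,0],[0,0,0],1],[[-0.6,50,0],[0,0,0],1],[[-0.6,40,0],[0,0,0],1],[[-0.6,28,0],[0,0,0],1],[[0,0,0],[0,0,0],1],[[0,0,0],[0,0,0],1]]' 60
python3 - <<'E'
from h import *
s=readout.get_state(); im=vision.get_image("wrist"); cv2.imwrite("pics/w4.png",im)
Rt=R.from_quat(np.roll(s["ee_rot"],-1)); print(Rt.as_euler("xyz",True)); p=np.array(s["position"])*1000
yaw=np.radians(-8.0); x=np.array([np.cos(yaw),np.sin(yaw),0]); y=np.array([np.sin(yaw),-np.cos(yaw),0])
d=np.array([540,-326,0])-p; print("delta in tool at -8deg",d@x+1.5,d@y)
E
```

```text
clock: 8.25
position: [0.5416, -0.3255, 0.2376]
ee_rot: [-0.001, 0.998, -0.07, -0.001]
contact_force: [-0.2, -0.5, -1.2]
width: 0.0605
gripper_force: 66.7
[-1.79929961e+02  8.58724378e-02 -8.02792201e+00]
delta in tool at -8deg 0.0150771011767723 0.6878227344180992
```

View pics/w4.png

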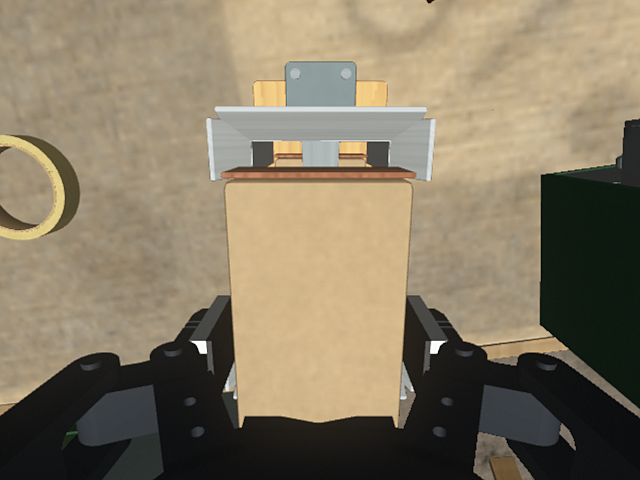

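The held block is aligned with the guides: guide centre column about 321, block 318, with the far catch visible ahead. Lowering it to just above the catches.

```bash
python3 -m handwheel '[[[0,0.7,10],[0,0,0],1],[[0,0,15],[0,0,0],1],[[0,0,15],[0,0,0],1],[[0,0,15],[0,0,0],1],[[0,0,12],[0,0,0],1],[[0,0,10],[0,0,0],1],[[0,0,8],[0,0,0],1],[[0,0,3],[0,0,0],1],[[0,0,0],[0,0,0],1]]' 60
```

```text
clock: 9.43
position: [0.5424, -0.3265, 0.1504]
ee_rot: [0.0, 0.998, -0.07, 0.0]
contact_force: [-0.0, 0.3, -0.9]
width: 0.0607
gripper_force: 66.7
```

```bash
python3 -m handwheel '[[[0,0,3],[0,0,0],1],[[0,0,3],[0,0,0],1],[[0,0,3],[0,0,0],1],[[0,0,3],[0,0,0],1],[[0,0,0],[0,0,0],1]]' 90;python3 -m handwheel '[[[0,0,3],[0,0,0],1],[[0,0,3],[0,0,0],1],[[0,0,0],[0,0,0],1]]' 90;python3 -m handwheel '[[[0,0,3],[0,0,0],1],[[0,0,3],[0,0,0],1],[[0,0,2],[0,0,0],1],[[0,0,0],[0,0,0],1]]' 90
```

```text
clock: 10.05
position: [0.5432, -0.3271, 0.1396]
ee_rot: [0.001, 0.998, -0.07, 0.001]
contact_force: [1.5, 0.3, 3.5]
width: 0.06
gripper_force: 102.7
clock: 10.42
position: [0.543, -0.3267, 0.1325]
ee_rot: [0.0, 0.998, -0.07, 0.001]
contact_force: [2.0, -1.0, -0.0]
width: 0.06
gripper_force: 102.2
clock: 10.92
position: [0.5431, -0.3266, 0.1249]
ee_rot: [0.0, 0.998, -0.07, 0.001]
contact_force: [1.7, 0.2, 5.8]
width: 0.0598
gripper_force: 102.8
```

```bash
python3 -m handwheel '[[[-1,0,3],[0,0,0],1],[[-1,0,3],[0,0,0],1],[[0,0,0],[0,0,0],1]]' 90;python3 -m handwheel '[[[0,0,3],[0,0,0],1],[[0,0,3],[0,0,0],1],[[0,0,0],[0,0,0],1]]' 90;python3 -m handwheel '[[[0,0,3],[0,0,0],1],[[0,0,3],[0,0,0],1],[[0,0,0],[0,0,0],1]]' 90;python3 -m handwheel '[[[0,0,3],[0,0,0],1],[[0,0,3],[0,0,0],1],[[0,0,0],[0,0,0],1]]' 90
```

```text
clock: 11.3
position: [0.5421, -0.3266, 0.1193]
ee_rot: [0.001, 0.998, -0.07, 0.002]
contact_force: [4.1, 0.6, 5.8]
width: 0.0595
gripper_force: 103.0
clock: 11.68
position: [0.5421, -0.3266, 0.1134]
ee_rot: [0.001, 0.998, -0.07, 0.002]
contact_force: [3.1, 0.4, 7.2]
width: 0.0596
gripper_force: 103.0
clock: 12.05
position: [0.5421, -0.3266, 0.1076]
ee_rot: [0.001, 0.998, -0.07, 0.002]
contact_force: [2.3, 0.1, 7.1]
width: 0.06
gripper_force: 103.1
clock: 12.42
position: [0.5421, -0.3266, 0.1017]
ee_rot: [0.001, 0.998, -0.07, 0.002]
contact_force: [3.6, 0.5, 7.6]
width: 0.06
gripper_force: 103.2
```

```bash
python3 -m handwheel '[[[0,0,2],[0,0,0],1],[[0,0,2],[0,0,0],1],[[0,0,0],[0,0,0],1]]' 90;python3 -m handwheel '[[[0,0,2],[0,0,0],1],[[0,0,1],[0,0,0],1],[[0,0,0],[0,0,0],1]]' 90
python3 - <<'E'
from h import *
w=vision.get_image("wrist"); t=vision.get_image("scene")[140:240,340:440]
o=np.zeros((500,800,3),np.uint8); o[:400,:400]=cv2.resize(w[60:260,190:450][:, 30:230],(400,400)); o[:400,400:]=cv2.resize(t,(400,400),interpolation=cv2.INTER_CUBIC); cv2.imwrite("pics/p5.png",o)
E
```

```text
clock: 12.8
position: [0.5421, -0.3266, 0.0978]
ee_rot: [0.001, 0.998, -0.07, 0.002]
contact_force: [3.5, 0.4, 8.2]
width: 0.0598
gripper_force: 103.2
clock: 13.18
position: [0.5421, -0.3266, 0.095]
ee_rot: [0.001, 0.998, -0.07, 0.002]
contact_force: [2.9, 0.9, 8.0]
width: 0.06
gripper_force: 103.2
```

View pics/p5.png

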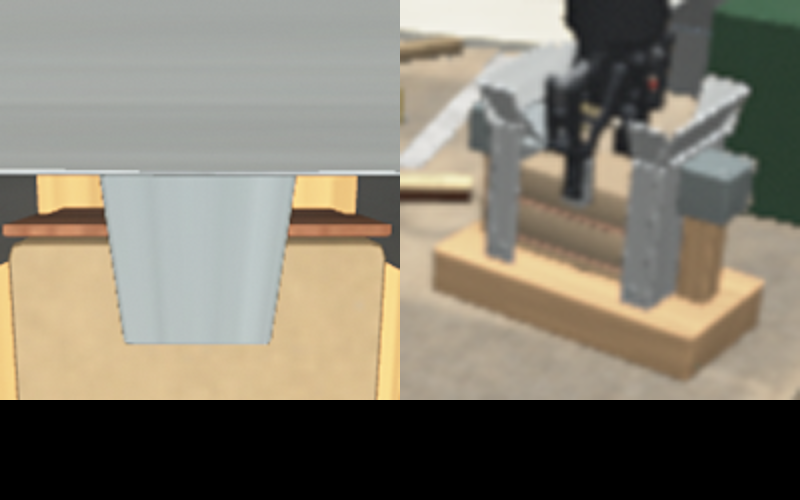

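The far catch has snapped over the block's top, and the scene crop shows both blocks level in the well. The near catch isn't visible, and the 3 N sideways force suggests it may still be pushing. Pressing slightly lower.

```bash
python3 -m handwheel '[[[0,0,1],[0,0,0],1],[[0,0,1],[0,0,0],1],[[0,0,0],[0,0,0],1]]' 90;python3 -m handwheel '[[[0,0,1],[0,0,0],1],[[0,0,0.5],[0,0,0],1],[[0,0,0],[0,0,0],1],[[0,0,0],[0,0,0],1]]' 90
```

```text
clock: 13.65
position: [0.5421, -0.3266, 0.093]
ee_rot: [0.001, 0.998, -0.07, 0.002]
contact_force: [2.0, 0.7, 9.8]
width: 0.0601
gripper_force: 103.2
clock: 14.15
position: [0.5421, -0.3266, 0.0916]
ee_rot: [0.001, 0.998, -0.07, 0.002]
contact_force: [1.9, 0.3, 9.9]
width: 0.0596
gripper_force: 103.3
```

```bash
python3 -m handwheel '[[[0,0,0],[0,0,0],-0.6],[[0,0,0],[0,0,0],-1],[[0,0,0],[0,0,0],-1],[[0,0,0],[0,0,0],-1],[[0,0,0],[0,0,0],-1]]' 60; python3 -m handwheel '[[[0,0,-5],[0,0,0],-1],[[0,0,-10],[0,0,0],-1],[[0,0,-20],[0,0,0],-1],[[0,0,-40],[0,0,0],-1],[[0,0,-50],[0,0,0],-1],[[0,0,-50],[0,0,0],-1],[[0,0,-50],[0,0,0],-1],[[0,0,-20],[0,0,0],-1],[[0,0,0],[0,0,0],-1],[[0,0,0],[0,0,0],-1]]'
python3 - <<'E'
from h import *
w=vision.get_image("wrist"); t=vision.get_image("scene")[140:240,340:440]
o=np.zeros((500,800,3),np.uint8); o[:400,:400]=cv2.resize(w[80:330,190:440],(400,400)); o[:400,400:]=cv2.resize(t,(400,400),interpolation=cv2.INTER_CUBIC); cv2.imwrite("pics/p6.png",o)
E
```

```text
clock: 14.78
position: [0.5402, -0.3261, 0.0896]
ee_rot: [-0.0, 0.998, -0.07, -0.0]
contact_force: [0.3, -0.0, 0.7]
width: 0.0854
gripper_force: 0.0
clock: 16.02
position: [0.5398, -0.3257, 0.3338]
ee_rot: [-0.0, 0.998, -0.07, -0.001]
contact_force: [0.6, 0.1, -0.9]
width: 0.0852
gripper_force: 0.0
```

View pics/p6.png

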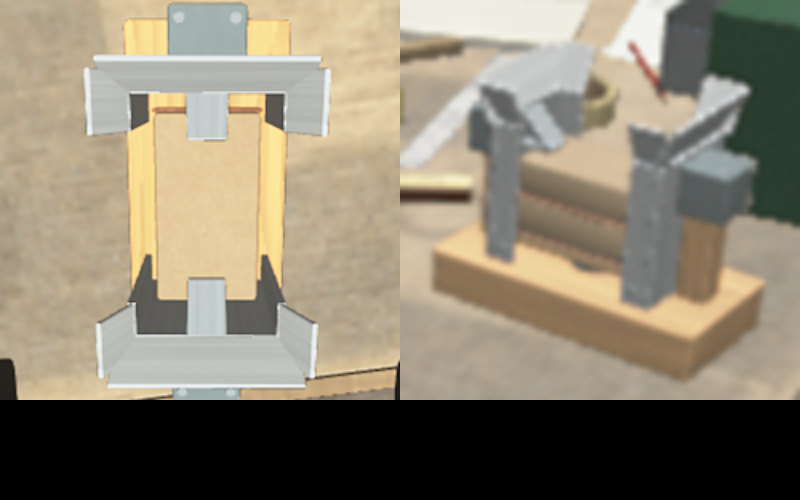

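Both catches are out over the top block, at crop (208,125) and (207,290). Both blocks sit level and stacked, and the arm is clear. Handing in.

```bash
python3 -c "
from rig import manip; print(manip.sign_off())"
```

```text
the job is handed in; nothing more can be done
None
```

The spare cork block is in the dispenser, pressed down on top of the loaded block, and the final pictures show both catches snapped over it, both blocks level and the arm clear; I handed the job in at about 16 s of the 45 s allowed.

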